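# Put a spice jar away under a flush sliding cover

## Robot

A 6-joint arm with a two-finger parallel gripper is mounted at the origin on a cart in front of the work surface, level with it; the furniture and walls round the work are solid. World frame = base frame: x ahead of the robot, y to its left, z up, the work surface at z = 0. Lengths are in m, angles in rad, forces in N, time in s.
With the tool pointing down it reaches from about 0.375 to 0.9 m from the base axis. Payload 3.1 kg.
Tool frame: the origin (TCP) lies at the very end of the fingers, on their centre line; the grasp point (between the pads) lies 19 mm behind it; z points along the fingers, y is the direction in which the jaws open and shut (so a half turn about z gives the same grasp; the last joint's range is limited). The gripper opens to 85 mm and grips with 20 to 120 N. Pads are 22 mm wide; open, the fingers measure 114 mm over their backs; the gripper's body (76 mm by 85 mm) begins 54 mm behind the grasp point. The pads swing forward as they close: fully open they stand 13 mm farther back than shut.
Start: joints at [-1.369, 0.527, 1.433, -0, 1.181, -0.178], TCP at [0.232, -0.58, 0.231] pointing down, gripper open.
Joint ranges: [-3.08, 3.08], [-0.75, 2.2], [0.22, 2.44], [-1.43, 4.57], [0, 2.65], [-2.85, 2.85]. Speed limits (rad/s): [2.79, 2.79, 3.14, 3.14, 3.14, 3.14].

## Interface

Orientations are given as [roll, pitch, yaw] about the fixed x, y, z axes, in that order (R = Rz(yaw) Ry(pitch) Rx(roll)).
In Python, from station import manip gives the robot as it stands.
- The arm moves only by the tool step_arm, never from a script. Its argument "deltas" is a list of rows, each an object of numbers: "gripper": the opening in per cent of the stroke, from 0 (shut) to 100 (fully open); "tx", "ty", "tz": the shift along the tool's x, y, z each as a share of 0.2 m, from -1 to 1; "twist": the turn about the tool's z as a share of 45 degrees, from -1 to 1. In form: [{"gripper": .., "tx": .., "ty": .., "tz": .., "twist": ..}, ...]. A call has 1 to 12 rows; each row is the pose to reach, as a shift and turn from the pose commanded when the call began, along the tool's axes at that moment; what a row does not reach only later rows make up. A row lasts 1/8 s, in which the tool goes at most 62.5 mm and 10.7 degrees, less where a joint would pass 70% of its speed; a pose out of reach is approached as far as the arm can. A call with a number of a shift or a turn outside -1 to 1 is refused whole. A call with a gripper value outside its range is refused whole. The fingers move at their own pace and stop on an object; "grip_force" is the grip in N (left out, the last holds). Time passes only in rows, so rows that repeat a pose let the fingers close. It gives the time, the measured TCP pose, the force and the opening at its end, in the units of the state.
- manip.get_obs(): the state, without advancing time (a new reading comes with each control period).
- manip.capture(name): name is "scene" or "side" or "wrist"; returns the picture (400x640x3 uint8, blue, green, red); there is no depth.
- manip.camera_model(name): a dict with "camera_matrix" (3x3 intrinsics, pixels), "origin" and "rotation" of the camera in the world; the wrist camera has in their place "mount" (4x4, takes a point from camera to tool coordinates, whose origin is the TCP and whose axes are the flange's). Camera axes: x right, y up, looking along -z (the intrinsics and any distortion apply to the point x, -y, -z); pixel columns grow to the right and rows downward; lengths in m; the calibration is good to about 2 mm. The wrist camera is an equidistant fisheye: a pixel r from the principal point sees the ray r / f radians off the axis. A picture is of the moment at which its call begins: read the wrist's pose just before it. camera_model takes no time and is no camera call.
- manip.job_done(): hands the job in, once; it reports no verdict.
Trained networks look in the newest picture that a camera, given by its name, has taken for a name from the list of things; names that differ only in an ending like _2 or _b are one class to them, and where a whole thing is asked for, a point or a joint stands for the part that bears it (a point fixed in the world has none). Each returns a list of dicts, best first, with "confidence" (0 to 1); they miss things now and then, are a little off and sometimes report something else, mostly with a low value. They report only what shows in the picture. A call takes as long as a camera call. They do not tell look-alikes from the thing itself.
- manip.silhouettes(label, camera): "region" (400x640 bool, what is visible of it) and "point" ([row, column] in pixels, amid what is visible of it).
The state is a dict: "clock": time; "qpos": joint angles; "joint_velocities": joint speeds; "tau": joint torques, N m; "eef_pos": TCP position; "tcp_rot": TCP orientation; "wrist_force": force on the tool from outside, world axes, zero at the start; "wrist_torque": the same for the moment, N m; "opening": finger opening in m.
Only numpy, scipy, OpenCV 4.12 (cv2) and the standard library are available. Lean on these libraries where they do the work, as an engineer would, in place of code of your own. Each camera call takes 0.05 s, during which the arm holds its last target.

## Task

The spice caddy has one flush cover without a handle: press down on it with the fingertips and slide it right across to open the left bay. Take the red-capped jar from the row on the cork board, set it down gently and upright in the left bay, then press and slide the cover fully back over it. Leave every other jar and thing standing where it is.

Things in the scene. Friction and masses are not known exactly. Their poses are not given: they have to be found in the camera images.
- caddy: wooden spice caddy, fixed to the worktop: an open-topped box 108 mm (its x) by 224 mm (its y) by 130 mm high, walls, divider and floor 8 mm thick. Origin: centre of its underside; y runs along its length towards the left bay, z up. A divider at its middle (top at 115 mm) makes two bays, each 92 mm (x) by 100 mm (y) inside, floor at 8 mm. A half-length wooden cover slides along y in grooves at the top, so that it covers one bay and leaves the other open.
- cover (a joint): position of the caddy's sliding cover in m: 0 = against the left (+y) end, left bay fully covered; 0.104 = against the right (-y) end, left bay fully open. Starts at 0 to 0.010. It stays where it is left; about 2 N moves it.
- cover_top (a point): centre of the cover's top face (moves with it). The cover is a light panel 92 mm (x) by 104 mm (y), 8 mm thick, with five dark rubber lines across its middle; no handle, its top is level with the box's rim 130 mm above the worktop. It lies on soft runners: pressed down it sinks about 0.3 mm per N, 4 mm at most, and grips the fingertips by friction (8 to 10 N are plenty).
- left_bay (a point): centre of the left bay's floor (8 mm above the worktop), 54 mm along +y of the caddy
- right_bay (a point): centre of the right bay's floor, 54 mm along -y of the caddy
- red_jar_mid (a point): the spice jar with the RED cap, round, 44 mm wide, 106 mm tall, about 0.11 kg; this point is at its centre, 53 mm above its foot. The cap is its top 20 mm, 43 mm wide.
- board: cork board, fixed, 66 mm (its x) by 190 mm (its y), 8 mm thick; origin at the centre of its underside. Three jars (red, green, brown cap, in any order) stand on it in a row along its y, 62 mm apart, with gaps of about 20 mm: grasp across the row. The microwave (285 mm tall, its front at about x = 0.56, two dials to x = 0.54, handle to x = 0.53 at y = 0.38) stands behind it: keep the gripper on the robot's side of that.
- green_jar: spice jar with a green cap, 41 mm wide, 108 tall, in the row on the board; origin at the centre of its foot; a bystander
- brown_jar: spice jar with a dark brown cap, 41 mm wide, 105 tall, in the row on the board; origin at the centre of its foot; a bystander
- yellow_jar: spice jar with a yellow cap, 45 mm wide, 98 tall, standing in the caddy's right bay (the one open at the start); origin at the centre of its foot; a bystander
- wood_mill: wooden mill, 58 mm wide, 170 tall, on the worktop to the right of the caddy; origin at the centre of its foot; a bystander
- shaker: glass shaker with a grey cap, 44 mm wide, 90 tall, on the worktop near the microwave; origin at the centre of its foot; a bystander
- flask: black flask with a light grey cap, 80 mm wide, 290 tall, to the left of the board; origin at the centre of its foot; a bystander, fixed in place
- glass: clear tumbler, 77 mm wide, 89 tall, behind the caddy; origin at the centre of its foot; a bystander, fixed in place
- cup: yellow travel cup with a black lid, 86 mm wide, 170 tall, behind the caddy's right end; origin at the centre of its foot; a bystander, fixed in place
Mind the look-alikes: they are no part of the job. Of the things that look like the part that bears red_jar_mid, the middle-sized one is meant.

How it is judged:
By the outcome, as a careful person would: the job done as asked, in the order asked, and still so for the second after the job is handed in, with the robot touching nothing.
It also fails if it takes over 61 s, if anything falls off the work surface, if the arm or the gripper's body presses on something with over 40 N, if the wrist force passes 120 N, or if a joint passes its speed limit or range.

## Working session

There is one attempt and no reset: what is moved stays moved. The work goes in short steps, Python scripts to look and compute and a tool call to move; the robot and the scene stay as the last step left them, time stands still between calls to the robot, and variables do not carry over. Pictures are saved under pics/ and viewed, and the job is handed in when it is done.

Besides the shell and the picture viewer there is one more tool, called after "Request:" as a command line: name --argument value ..., lists and objects as JSON in quotes. step_arm: Moves the arm, as the interface text tells. Its arguments: {"type":"object","properties":{"deltas":{"type":"array","items":{"type":"object","properties":{"gripper":{"type":"number"},"tx":{"type":"number","minimum":-1,"maximum":1},"ty":{"type":"number","minimum":-1,"maximum":1},"tz":{"type":"number","minimum":-1,"maximum":1},"twist":{"type":"number","minimum":-1,"maximum":1}}}},"grip_force":{"type":"number"}},"required":["deltas"]}

```bash
ls; mkdir -p pics
python3 - <<'E'
from station import manip
import cv2
print(manip.get_obs())
for n in ("scene","side","wrist"):
    im=manip.capture(n); cv2.imwrite(f"pics/{n}0.png",im); print(n,manip.camera_model(n))
E
```

```text
pics
{'clock': 0.0, 'qpos': array([-1.36953445e+00,  5.28489288e-01,  1.43392593e+00, -1.15185532e-05,
        1.18136163e+00, -1.78502330e-01]), 'joint_velocities': array([ 0.00027357, -0.00143976,  0.00014067,  0.00088231, -0.00044932,
        0.00041821]), 'tau': array([ 1.70340834e-03, -4.42346549e+01, -1.78026438e+01, -1.93400462e-05,
        8.30909761e-03,  9.59076019e-07]), 'eef_pos': array([ 0.23156533, -0.57974463,  0.23031188]), 'tcp_rot': array([-3.13944127e+00, -3.77338895e-04,  3.79768184e-01]), 'wrist_force': array([ 0.12879699, -0.45410486, -0.83681285]), 'wrist_torque': array([-0.0228767 ,  0.01625617,  0.07134796]), 'opening': 0.08511346817100804}
scene {'camera_matrix': array([[487.7440496 ,   0.        , 314.99332605],
       [  0.        , 487.7440496 , 207.33979487],
       [  0.        ,   0.        ,   1.        ]]), 'origin': array([-0.34906285, -0.31925667,  1.31910376]), 'rotation': array([ 0.69871299, -0.01085502, -1.06266849])}
side {'camera_matrix': array([[374.01542082,   0.        , 318.87606192],
       [  0.        , 374.01542082, 196.87416396],
       [  0.        ,   0.        ,   1.        ]]), 'origin': array([-0.10623082,  0.59393598,  0.92272176]), 'rotation': array([ 0.78184441,  0.02028304, -2.17949031])}
wrist {'camera_matrix': array([[309.70691629,   0.        , 320.11391369],
       [  0.        , 309.70691629, 199.41023896],
       [  0.        ,   0.        ,   1.        ]]), 'mount': array([[-3.94277185e-04,  9.58873359e-01,  2.83833975e-01,
         7.11634526e-02],
       [ 9.99999848e-01,  4.87511899e-04, -2.57844563e-04,
         4.62494645e-05],
       [-3.85612722e-04,  2.83833831e-01, -9.58873406e-01,
        -1.43769097e-01],
       [ 0.00000000e+00,  0.00000000e+00,  0.00000000e+00,
         1.00000000e+00]])}
```

View pics/scene0.png

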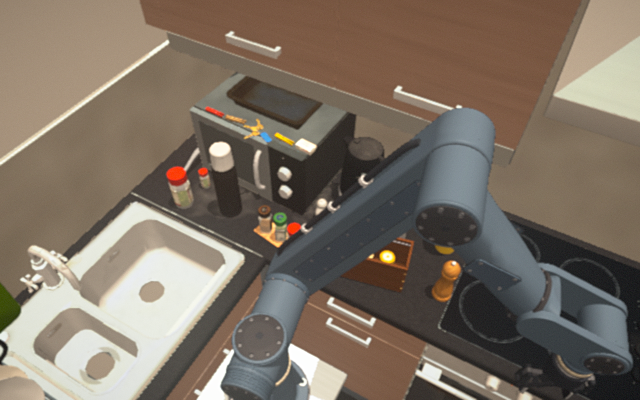

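View pics/side0.png

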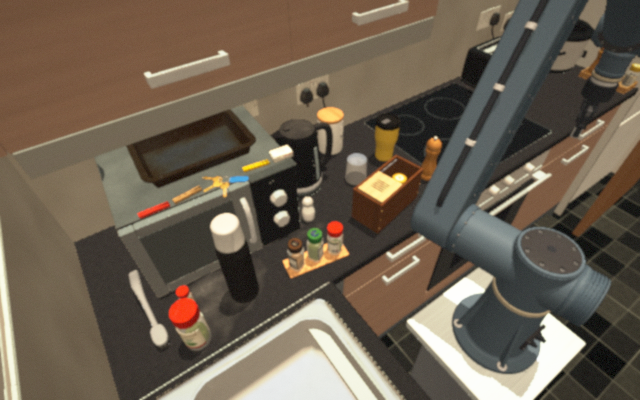

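View pics/wrist0.png

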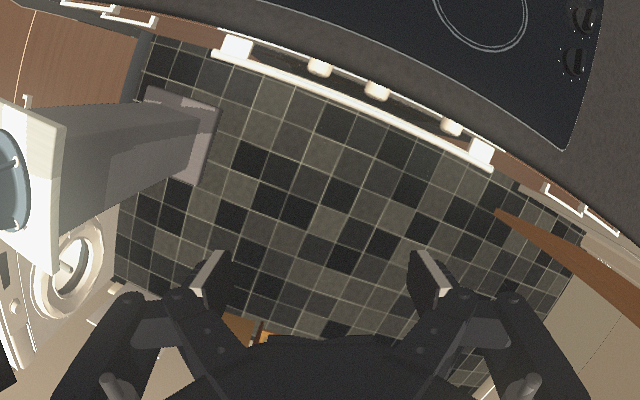

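The side picture shows three red-capped jars: a big one at (188,322), a small one at (184,293), and a middle-sized one on the cork board at (334,235). The board one fits both the "row on the board" and the "middle-sized" descriptions. Next I'll measure positions.

```bash
cat > h.py <<'E'
import numpy as np, cv2
from station import manip
from scipy.spatial.transform import Rotation as Ro
from scipy.optimize import least_squares
def cam(n,obs=None):
    m=manip.camera_model(n);K=m["camera_matrix"]
    if n=="wrist":
        T=np.eye(4);T[:3,:3]=Ro.from_euler('xyz',obs["tcp_rot"]).as_matrix();T[:3,3]=obs["eef_pos"]
        T=T@m["mount"];return K,T[:3,:3],T[:3,3],True
    return K,Ro.from_euler('xyz',m["rotation"]).as_matrix(),np.array(m["origin"]),False
def proj(c,P):
    K,R,o,f=c;p=(np.atleast_2d(P)-o)@R*[1,-1,-1]
    if f:
        r=np.linalg.norm(p[:,:2],axis=1);th=np.arctan2(r,p[:,2]);q=p[:,:2]/r[:,None]*th[:,None]
    else: q=p[:,:2]/p[:,2:]
    return q*K[0,0]+K[:2,2]
def ray(c,u,v):
    K,R,o,f=c;q=(np.array([u,v])-K[:2,2])/K[0,0]
    if f:
        th=np.linalg.norm(q);d=np.array([*(q/th*np.sin(th)),np.cos(th)])
    else: d=np.array([*q,1.])
    return o,R@(d*[1,-1,-1])
def atz(c,u,v,z):
    o,d=ray(c,u,v);return o+d*(z-o[2])/d[2]
def crop(im,x0,y0,x1,y1,s,name): cv2.imwrite("pics/"+name,cv2.resize(im[y0:y1,x0:x1],None,fx=s,fy=s,interpolation=cv2.INTER_CUBIC))
E
python3 - <<'E'
from h import *
im=cv2.imread("pics/side0.png");c=cam("side")
crop(im,270,140,450,290,4,"s0crop.png")
for l in ("red_jar_mid","green_jar","brown_jar","caddy","cover","yellow_jar","board","shaker"):
    for d in manip.silhouettes(l,"side")[:4]:
        r=d["region"];ys,xs=np.where(r)
        print(l,round(d["confidence"],2),d["point"],(xs.min(),ys.min(),xs.max(),ys.max()) if len(xs) else 0)
E
```

```text
red_jar_mid 0.89 [237.1, 331.5] (np.int64(327), np.int64(221), np.int64(341), np.int64(254))
red_jar_mid 0.65 [320.8, 189.8] (np.int64(169), np.int64(298), np.int64(210), np.int64(348))
red_jar_mid 0.54 [290.3, 184.3] (np.int64(176), np.int64(285), np.int64(192), np.int64(298))
red_jar_mid 0.22 [185.2, 382.9] (np.int64(358), np.int64(171), np.int64(400), np.int64(201))
green_jar 0.95 [242.8, 313.6] (np.int64(307), np.int64(228), np.int64(323), np.int64(261))
green_jar 0.46 [214.0, 304.3] (np.int64(302), np.int64(198), np.int64(313), np.int64(221))
brown_jar 0.7 [256.0, 297.2] (np.int64(287), np.int64(238), np.int64(304), np.int64(270))
caddy 0.79 [196.4, 383.1] (np.int64(351), np.int64(155), np.int64(421), np.int64(232))
cover 0.58 [189.5, 375.2] (np.int64(359), np.int64(171), np.int64(401), np.int64(201))
yellow_jar 0.53 [173.8, 400.3] (np.int64(393), np.int64(173), np.int64(405), np.int64(182))
board 0.89 [262.7, 314.6] (np.int64(283), np.int64(245), np.int64(347), np.int64(276))
shaker 0.63 [211.9, 304.9] (np.int64(302), np.int64(196), np.int64(314), np.int64(221))
shaker 0.63 [186.9, 381.4] (np.int64(358), np.int64(171), np.int64(400), np.int64(202))
```

View pics/s0crop.png

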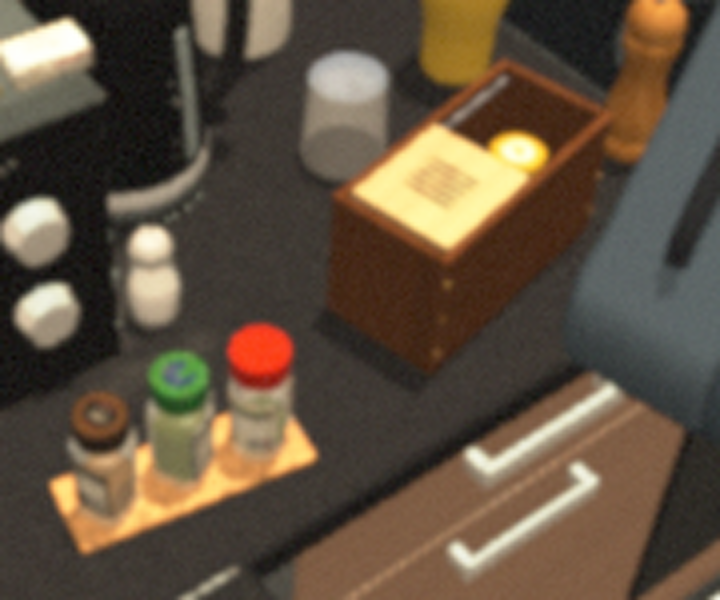

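The crop confirms the target. The red jar at side pixel (335,228) is at the caddy end of the row, beside the green and brown jars. The cover is shut over the near-left bay, and the yellow jar is in the right bay.

Run:
```python
from h import *
c=cam("side")
f=lambda x,y:(270+x/4,140+y/4)
pts={"L":f(334,197),"FL":f(447,257),"FR":f(608,114),"B":f(503,63)}
for k,p in pts.items(): print(k,p,atz(c,*p,0.130))
# fit caddy
uv=np.array(list(pts.values()))
loc=np.array([[.054,.112],[-.054,.112],[-.054,-.112],[.054,-.112]])
def P(q): R=np.array([[np.cos(q[2]),-np.sin(q[2])],[np.sin(q[2]),np.cos(q[2])]]);return np.c_[loc@R.T+q[:2],np.full(4,.13)]
s=least_squares(lambda q:(proj(c,P(q))-uv).ravel(),[.55,-.1,0]);print("caddy",s.x,s.fun)
for n,p,z in (("red",(261,342),.114),("green",(180,367),.116),("brown",(99,408),.113),("redfoot",(263,455),.008)):print(n,atz(c,*f(*p),z))
bp=[f(52,487),f(83,552),f(317,455),f(287,415)];
for p in bp: print("board",atz(c,*p,.008))
print("cover edge", [atz(c,*f(*p),.13) for p in ((440,125),(527,178),(353,190),(448,250))])
print("shaker",atz(c,*f(150,240),.085),"glass",atz(c,*f(348,75),.089))
```

```text
L (353.5, 189.25) [0.51368431 0.05310539 0.13      ]
FL (381.75, 204.25) [0.41607213 0.02595668 0.13      ]
FR (422.0, 168.5) [ 0.45952849 -0.18354551  0.13      ]
B (395.75, 155.75) [ 0.55652772 -0.16063444  0.13      ]
caddy [ 0.48739197 -0.06722328  0.21367356] [-0.70932815 -0.42659405 -0.05229687  1.75547687  1.28290594 -0.36276323
 -0.51247924 -1.63760373]
red [0.44116774 0.17593099 0.114     ]
green [0.45452918 0.23619989 0.116     ]
brown [0.4592334 0.3001288 0.113    ]
redfoot [0.42323251 0.18598599 0.008     ]
board [0.49079585 0.32936679 0.008     ]
board [0.43018402 0.34011759 0.008     ]
board [0.39969108 0.15325413 0.008     ]
board [0.44256818 0.14869289 0.008     ]
cover edge [array([ 0.52860468, -0.0666118 ,  0.13      ]), array([ 0.44308464, -0.07938768,  0.13      ]), array([0.51117287, 0.03660636, 0.13      ]), array([0.42096585, 0.02063872, 0.13      ])]
shaker [0.59567514 0.16890122 0.085     ] glass [ 0.65812823 -0.08014546  0.089     ]
```

Request:
step_arm --deltas '[{"gripper":0,"tx":0.1,"ty":-0.1,"tz":-0.2,"twist":-0.1},{"gripper":0,"tx":0.3,"ty":-0.3,"tz":-0.4,"twist":-0.3},{"gripper":0,"tx":0.5,"ty":-0.5,"tz":-0.5,"twist":-0.5},{"gripper":0,"tx":0.7,"ty":-0.7,"tz":-0.5,"twist":-0.7},{"gripper":0,"tx":0.8,"ty":-0.9,"tz":-0.5,"twist":-0.8},{"gripper":0,"tx":0.8,"ty":-0.9,"tz":-0.5,"twist":-0.8}]'

```text
clock: 1.3
eef_pos: [0.3137, -0.3504, 0.3317]
tcp_rot: [-3.141, -0.001, 1.012]
wrist_force: [-0.5, -0.5, 0.9]
opening: 0.0004
```

Request:
step_arm --deltas '[{"gripper":0,"tx":0.3,"ty":0,"tz":0,"twist":-0.2},{"gripper":0,"tx":0.6,"ty":0,"tz":0,"twist":-0.4},{"gripper":0,"tx":0.9,"ty":0,"tz":0,"twist":-0.6},{"gripper":0,"tx":1,"ty":0,"tz":0,"twist":-0.7},{"gripper":0,"tx":1,"ty":0,"tz":0,"twist":-0.7}]'

```text
clock: 1.92
eef_pos: [0.4212, -0.1847, 0.3314]
tcp_rot: [3.141, 0.001, 1.559]
wrist_force: [-0.4, -0.2, 0.4]
opening: -0.0001
```

Request:
step_arm --deltas '[{"gripper":0,"tx":0.3,"ty":0.1,"tz":0,"twist":0},{"gripper":0,"tx":0.6,"ty":0.2,"tz":0,"twist":0},{"gripper":0,"tx":0.8,"ty":0.2,"tz":0,"twist":0},{"gripper":0,"tx":0.8,"ty":0.2,"tz":0,"twist":0}]'

```text
clock: 2.42
eef_pos: [0.4625, -0.0247, 0.3313]
tcp_rot: [-3.141, 0.0, 1.559]
wrist_force: [0.9, -0.9, 0.1]
opening: 0.0003
```

Run:
```python
from h import *
o=manip.get_obs();im=manip.capture("wrist");cv2.imwrite("pics/w1.png",im);cv2.imwrite("pics/sc1.png",manip.capture("scene"))
np.save("o1.npy",o,allow_pickle=True);print(o["eef_pos"],o["tcp_rot"],o["clock"])
```

```text
[ 0.46245928 -0.02471759  0.33126463] [-3.14141553e+00  2.88465667e-04  1.55902066e+00] 2.425
```

View pics/w1.png

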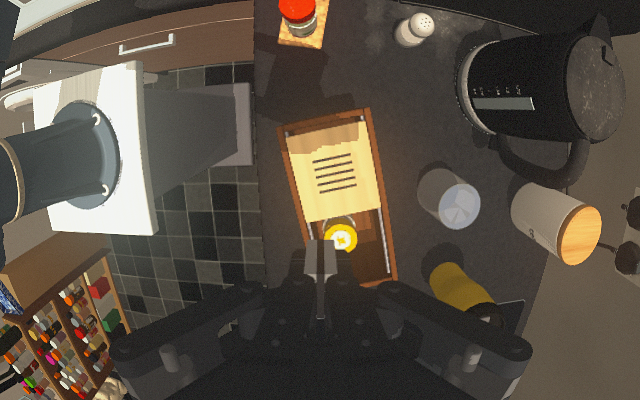

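View pics/sc1.png

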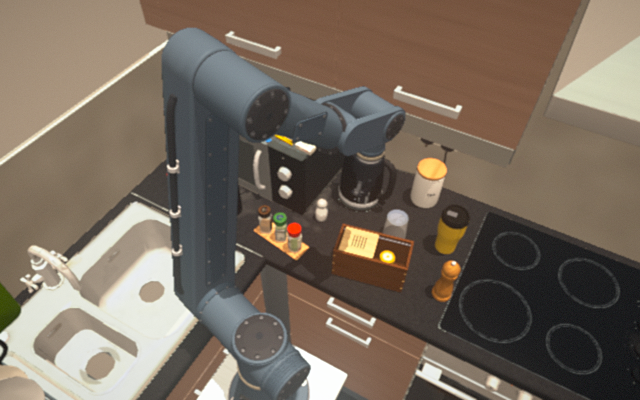

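The wrist view shows the caddy at (280-395, 110-285) with the cover's rubber lines at (335,172), and the red jar at (298,10) near the top edge. I'll enlarge it for corner picks.

Run:
```python
from h import *
im=cv2.imread("pics/w1.png");crop(im,260,95,410,235,4,"w1c.png")
im=cv2.imread("pics/sc1.png");crop(im,240,190,430,310,4,"sc1c.png")
```

```text
(no output)
```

View pics/w1c.png

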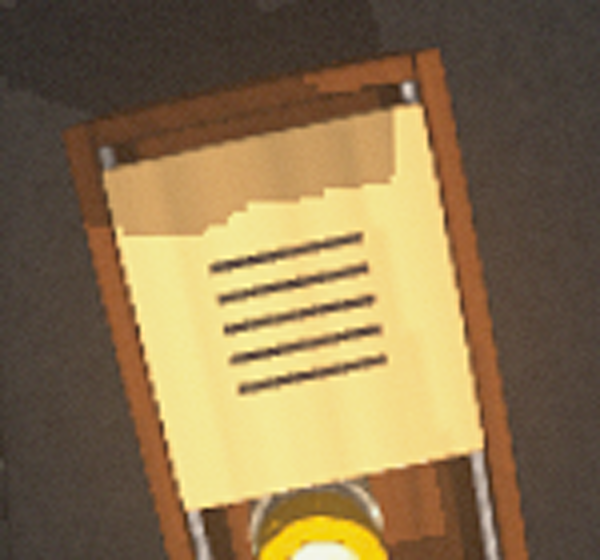

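View pics/sc1c.png

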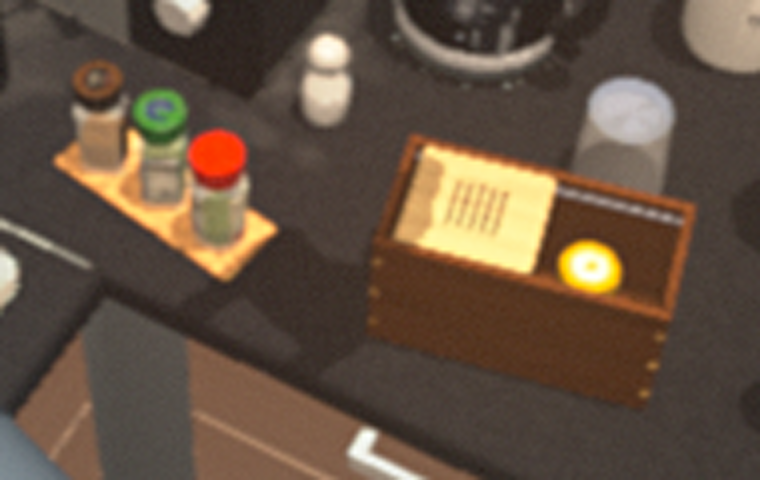

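Run:
```python
from h import *
o=np.load("o1.npy",allow_pickle=True).item()
cs=cam("side");cw=cam("wrist",o);cc=cam("scene")
fs=lambda x,y:(270+x/4,140+y/4);fw=lambda x,y:(260+(x+.0)/4,95+y/4);fc=lambda x,y:(240+x/4,190+y/4)
hx,hy=.054,.112
def world(q,p): return np.array([q[0]+np.cos(q[2])*p[0]-np.sin(q[2])*p[1],q[1]+np.sin(q[2])*p[0]+np.cos(q[2])*p[1],.13])
C=lambda a,b:(lambda s:(a*hx,b*hy))
V=lambda a,b:(lambda s:(a*.046,.052-s+b*.052))
ob=[(cw,fw(65,130),C(-1,1),1),(cw,fw(440,50),C(1,1),1),(cw,fw(103,168),V(-1,1),1),(cw,fw(420,103),V(1,1),1),(cw,fw(483,448),V(1,-1),1),(cw,fw(188,510),V(-1,-1),1),
(cs,fs(334,197),C(1,1),.6),(cs,fs(447,257),C(-1,1),.6),(cs,fs(608,114),C(-1,-1),.6),(cs,fs(503,63),C(1,-1),.6),
(cc,fc(413,137),C(1,1),.6),(cc,fc(373,238),C(-1,1),.6),(cc,fc(692,207),C(1,-1),.6),(cc,fc(668,318),C(-1,-1),.6)]
def res(q,ob): return np.concatenate([w*(proj(c,world(q,f(q[3])))[0]-uv) for c,uv,f,w in ob])
for name,sub in (("all",ob),("wrist",ob[:6]),("side",ob[6:10]),("scene",ob[10:])):
    s=least_squares(res,[.49,-.07,.2,.005],args=(sub,));print(name,s.x.round(4),s.fun.round(1))
    if name=="all": np.save("caddy.npy",s.x)
q=np.load("caddy.npy");print("cover ctr",world(q,(0,.052-q[3]))," lines ctr pix",atz(cw,*fw(300,314),.13))
# red jar cap top
print("red wrist",atz(cw,298,3,.114))
for n,p,z in (("red",(218,150),.114),("green",(161,110),.116),("brown",(99,78),.113)):print(n,atz(cc,*fc(*p),z))
for n,p in (("BL",(133,125)),("L",(55,160)),("F",(228,280)),("R",(277,230))):print(n,atz(cc,*fc(*p),.008))
```

```text
all [ 0.4879 -0.0701  0.2027  0.0052] [-0.8  0.   0.5 -0.3 -0.7  0.2  0.9 -0.7  0.9  0.2 -1.   0.5 -0.2 -0.7
  0.1  0.7  1.2 -0.3  0.2 -1.2 -0.3 -1.  -0.1  0.2  0.7 -0.7  0.4  0. ]
wrist [ 0.488  -0.0703  0.2027  0.005 ] [-0.7  0.2  0.6 -0.1 -0.6  0.2  0.9 -0.7  0.9  0.2 -1.   0.4]
side [ 0.4874 -0.0672  0.2137  0.005 ] [-0.4 -0.3 -0.   1.1  0.8 -0.2 -0.3 -1. ]
scene [ 0.4859 -0.0701  0.1973  0.005 ] [-0.4 -0.8 -0.3  0.4  0.6 -0.3  0.1  0.4]
cover ctr [ 0.47851455 -0.02417259  0.13      ]  lines ctr pix [ 0.47846863 -0.02477054  0.13      ]
red wrist [0.43836489 0.17779988 0.114     ]
red [0.43854833 0.17751328 0.114     ]
green [0.44934094 0.23622956 0.116     ]
brown [0.45482247 0.29824057 0.113     ]
BL [0.49514658 0.29824081 0.008     ]
L [0.43081557 0.33525272 0.008     ]
F [0.39824582 0.14690018 0.008     ]
R [0.46042347 0.13684358 0.008     ]
```

Request:
step_arm --deltas '[{"gripper":0,"tx":0,"ty":0.08,"tz":0.3,"twist":-0.15},{"gripper":0,"tx":0,"ty":0.08,"tz":0.6,"twist":-0.273},{"gripper":0,"tx":0,"ty":0.08,"tz":0.85,"twist":-0.273},{"gripper":0,"tx":0,"ty":0.08,"tz":0.95,"twist":-0.273},{"gripper":0,"tx":0,"ty":0.08,"tz":0.95,"twist":-0.273},{"gripper":0,"tx":0,"ty":0.08,"tz":0.95,"twist":-0.273}]'

```text
clock: 3.28
eef_pos: [0.4794, -0.0271, 0.1421]
tcp_rot: [3.14, 0.001, 1.77]
wrist_force: [0.9, -1.1, 0.1]
opening: 0.0
```

Request:
step_arm --deltas '[{"gripper":0,"tx":0,"ty":0,"tz":0.04},{"gripper":0,"tx":0,"ty":0,"tz":0.06},{"gripper":0,"tx":0,"ty":0,"tz":0.075},{"gripper":0,"tx":0,"ty":0,"tz":0.075}]'

```text
invalid input at $.deltas[0]: expected keys gripper, tx, ty, tz, twist
```

Request:
step_arm --deltas '[{"gripper":0,"tx":0,"ty":0,"tz":0.04,"twist":0},{"gripper":0,"tx":0,"ty":0,"tz":0.06,"twist":0},{"gripper":0,"tx":0,"ty":0,"tz":0.075,"twist":0},{"gripper":0,"tx":0,"ty":0,"tz":0.075,"twist":0}]'

```text
clock: 3.78
eef_pos: [0.4787, -0.0257, 0.1273]
tcp_rot: [3.141, 0.001, 1.773]
wrist_force: [-1.1, -0.2, 9.8]
opening: 0.0001
```

Request:
step_arm --deltas '[{"gripper":0,"tx":-0.03,"ty":0,"tz":0,"twist":0},{"gripper":0,"tx":-0.08,"ty":0,"tz":0,"twist":0},{"gripper":0,"tx":-0.14,"ty":0,"tz":0,"twist":0},{"gripper":0,"tx":-0.2,"ty":0,"tz":0,"twist":0},{"gripper":0,"tx":-0.26,"ty":0,"tz":0,"twist":0},{"gripper":0,"tx":-0.32,"ty":0,"tz":0,"twist":0},{"gripper":0,"tx":-0.38,"ty":0,"tz":0,"twist":0},{"gripper":0,"tx":-0.44,"ty":0,"tz":0,"twist":0},{"gripper":0,"tx":-0.48,"ty":0,"tz":0,"twist":0},{"gripper":0,"tx":-0.5,"ty":0,"tz":0,"twist":0},{"gripper":0,"tx":-0.5,"ty":0,"tz":0,"twist":0}]'

```text
clock: 5.15
eef_pos: [0.4987, -0.1225, 0.1275]
tcp_rot: [3.14, -0.001, 1.772]
wrist_force: [0.2, 3.7, 9.3]
opening: 0.0
```

Run:
```python
from h import *
im=manip.capture("scene");crop(im,240,180,440,310,4,"sc2.png")
```

```text
(no output)
```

View pics/sc2.png

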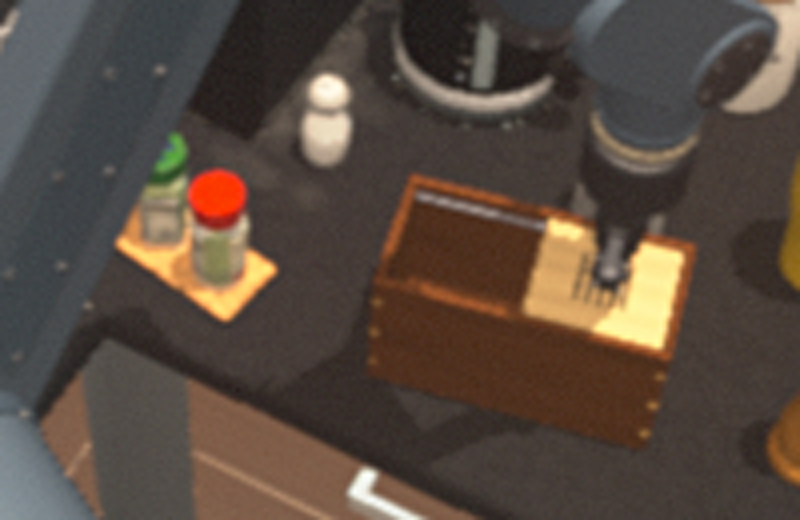

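The cover is open, with its right edge at the box end. I'll nudge it 5 mm further to make sure it is at the stop.

Request:
step_arm --deltas '[{"gripper":0,"tx":-0.015,"ty":0,"tz":0,"twist":0},{"gripper":0,"tx":-0.025,"ty":0,"tz":0,"twist":0},{"gripper":0,"tx":-0.025,"ty":0,"tz":0,"twist":0}]'

```text
clock: 5.58
eef_pos: [0.499, -0.126, 0.1273]
tcp_rot: [3.141, -0.004, 1.771]
wrist_force: [-0.8, 5.8, 9.7]
opening: 0.0
```

Request:
step_arm --deltas '[{"gripper":0,"tx":-0.025,"ty":0,"tz":-0.2,"twist":0},{"gripper":80,"tx":0.1,"ty":0,"tz":-0.5,"twist":0},{"gripper":80,"tx":0.4,"ty":0,"tz":-0.7,"twist":0.1},{"gripper":80,"tx":0.7,"ty":0,"tz":-0.7,"twist":0.25},{"gripper":80,"tx":1,"ty":0,"tz":-0.7,"twist":0.45},{"gripper":80,"tx":1,"ty":0,"tz":-0.7,"twist":0.45},{"gripper":80,"tx":1,"ty":0,"tz":-0.7,"twist":0.45}]'

```text
clock: 6.45
eef_pos: [0.4594, 0.0678, 0.2664]
tcp_rot: [3.141, 0.001, 1.422]
wrist_force: [-0.0, 0.7, -0.9]
opening: 0.0681
```

Run:
```python
from h import *
o=manip.get_obs();im=manip.capture("wrist");cv2.imwrite("pics/w3.png",im)
np.save("o3.npy",o,allow_pickle=True);print(o["eef_pos"],o["tcp_rot"],o["opening"])
```

```text
[0.45937817 0.06781684 0.26639243] [3.14093509e+00 5.56040061e-04 1.42180827e+00] 0.06809997781193429
```

View pics/w3.png

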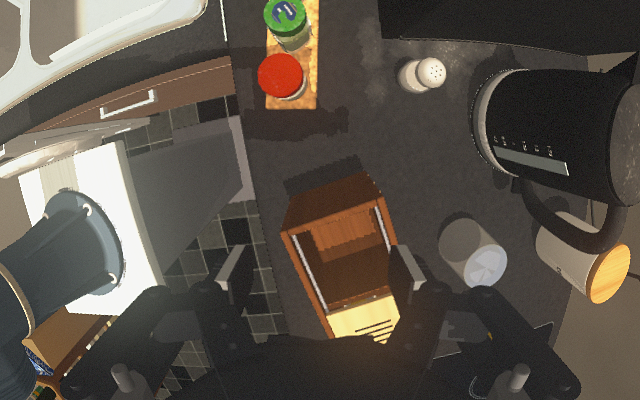

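The wrist view shows the red cap at (281,76) with the green cap behind it at (287,16). The left bay is open and empty.

Run:
```python
from h import *
o=np.load("o3.npy",allow_pickle=True).item();cw=cam("wrist",o)
im=cv2.imread("pics/w3.png");hsv=cv2.cvtColor(im,cv2.COLOR_BGR2HSV)
m=((hsv[...,0]<8)|(hsv[...,0]>172))&(hsv[...,1]>180)&(hsv[...,2]>100);m[:40]=0;m[120:]=0;m[:,:240]=0;m[:,330:]=0
m=m.astype(np.uint8);ys,xs=np.where(m);print(xs.min(),xs.max(),ys.min(),ys.max())
# fit: project cap cylinder (z .094-.114, r .0215) and match mask centroid/extents
def sil(p):
    a=np.linspace(0,2*np.pi,60)
    P=np.vstack([np.c_[p[0]+.0215*np.cos(a),p[1]+.0215*np.sin(a),np.full(60,z)] for z in(.094,.114)])
    u=proj(cw,P);return np.array([u[:,0].min(),u[:,0].max(),u[:,1].min(),u[:,1].max()])
t=np.array([xs.min(),xs.max()+1,ys.min(),ys.max()+1])
s=least_squares(lambda p:sil(p)-t,[.438,.177]);print(s.x,s.fun)
print("green",atz(cw,286,14,.116))
for p in ((267,108),(316,108)):print(atz(cw,*p,.008))
R=Ro.from_euler('xyz',o["tcp_rot"]).as_matrix();d=np.r_[s.x,.085]-o["eef_pos"];print("delta/0.2",R.T@d/.2)
```

```text
257 302 53 97
[0.43638064 0.17851385] [-0.09179799  0.09547246  0.07282095 -0.07490738]
green [0.45166817 0.23748658 0.116     ]
[0.40217494 0.15272099 0.008     ]
[0.46463186 0.14215895 0.008     ]
delta/0.2 [ 0.53078919 -0.19646787  0.90653817]
```

Request:
step_arm --deltas '[{"gripper":80,"tx":0.3,"ty":-0.1,"tz":0,"twist":0},{"gripper":80,"tx":0.53,"ty":-0.19,"tz":0,"twist":0.02},{"gripper":80,"tx":0.53,"ty":-0.19,"tz":0.1,"twist":0.02},{"gripper":80,"tx":0.53,"ty":-0.19,"tz":0.3,"twist":0.02},{"gripper":80,"tx":0.53,"ty":-0.19,"tz":0.5,"twist":0.02},{"gripper":80,"tx":0.53,"ty":-0.19,"tz":0.7,"twist":0.02},{"gripper":80,"tx":0.53,"ty":-0.19,"tz":0.85,"twist":0.02},{"gripper":80,"tx":0.53,"ty":-0.19,"tz":0.92,"twist":0.02},{"gripper":80,"tx":0.53,"ty":-0.19,"tz":0.92,"twist":0.02}]'

```text
clock: 7.62
eef_pos: [0.4382, 0.1771, 0.0816]
tcp_rot: [-3.14, 0.001, 1.402]
wrist_force: [-0.4, -0.3, 0.6]
opening: 0.0683
```

Run:
```python
from h import *
im=manip.capture("wrist");cv2.imwrite("pics/w4.png",im)
im=manip.capture("side");crop(im,240,170,420,290,4,"s4.png")
```

```text
(no output)
```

View pics/w4.png

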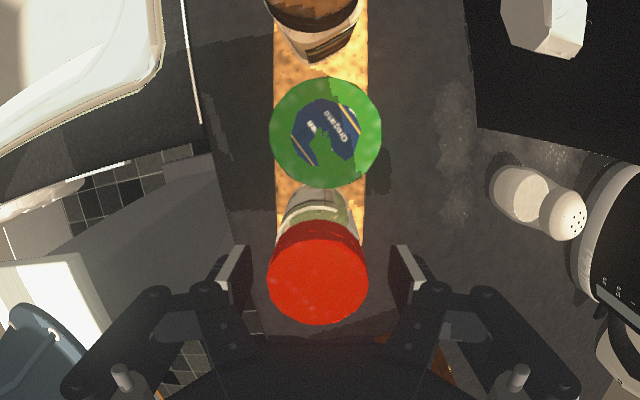

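View pics/s4.png

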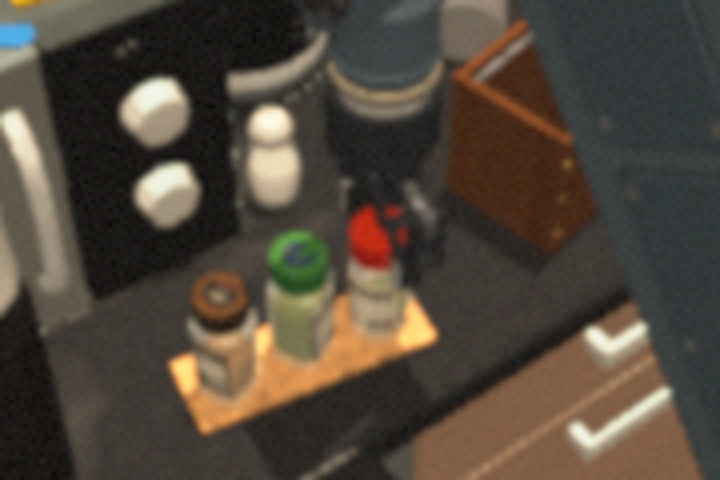

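The red cap sits centred between the pads at (318,272), clear of the green jar at (326,132). I'll close gently.

Request:
step_arm --deltas '[{"gripper":60,"tx":0,"ty":0,"tz":0,"twist":0},{"gripper":40,"tx":0,"ty":0,"tz":0,"twist":0},{"gripper":40,"tx":0,"ty":0,"tz":0,"twist":0},{"gripper":40,"tx":0,"ty":0,"tz":0,"twist":0},{"gripper":40,"tx":0,"ty":0,"tz":0,"twist":0}]' --grip_force 30

```text
clock: 8.35
eef_pos: [0.4383, 0.1783, 0.0834]
tcp_rot: [3.14, -0.001, 1.404]
wrist_force: [-0.9, 0.9, 6.4]
opening: 0.0425
```

Request:
step_arm --deltas '[{"gripper":40,"tx":0,"ty":0,"tz":-0.02,"twist":0},{"gripper":40,"tx":0,"ty":0,"tz":-0.06,"twist":0},{"gripper":40,"tx":0,"ty":0,"tz":-0.15,"twist":0},{"gripper":40,"tx":0,"ty":0,"tz":-0.3,"twist":0},{"gripper":40,"tx":0,"ty":0,"tz":-0.45,"twist":0},{"gripper":40,"tx":0,"ty":0,"tz":-0.6,"twist":0},{"gripper":40,"tx":0,"ty":0,"tz":-0.72,"twist":0},{"gripper":40,"tx":0,"ty":0,"tz":-0.8,"twist":0},{"gripper":40,"tx":0,"ty":0,"tz":-0.8,"twist":0}]'

```text
clock: 9.48
eef_pos: [0.4384, 0.1782, 0.2436]
tcp_rot: [3.138, -0.001, 1.403]
wrist_force: [0.7, 0.1, -1.1]
opening: 0.0427
```

Run:
```python
from h import *
o=manip.get_obs();print(o["eef_pos"],o["tcp_rot"],o["opening"],o["wrist_force"])
im=manip.capture("wrist");cv2.imwrite("pics/w5.png",im)
im=manip.capture("side");crop(im,240,130,420,290,4,"s5.png")
q=np.load("caddy.npy");c,s=np.cos(q[2]),np.sin(q[2])
lb=np.array([q[0]-s*.054,q[1]+c*.054]);print("leftbay",lb)
R=Ro.from_euler('xyz',o["tcp_rot"]).as_matrix();print(R.T@(np.r_[lb,o["eef_pos"][2]]-o["eef_pos"])/.2)
```

```text
[0.43837251 0.1782433  0.24363257] [ 3.13848756e+00 -1.01694053e-03  1.40333047e+00] 0.042681488436178826 [ 0.6844659   0.14080138 -1.08948911]
leftbay [ 0.47707282 -0.0171587 ]
[-9.31087831e-01  3.53647907e-01  1.51247408e-04]
```

View pics/s5.png

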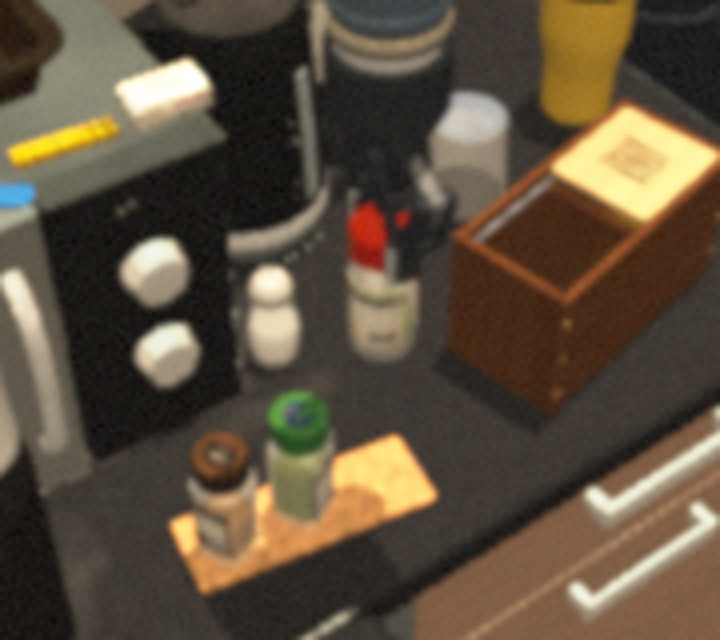

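View pics/w5.png

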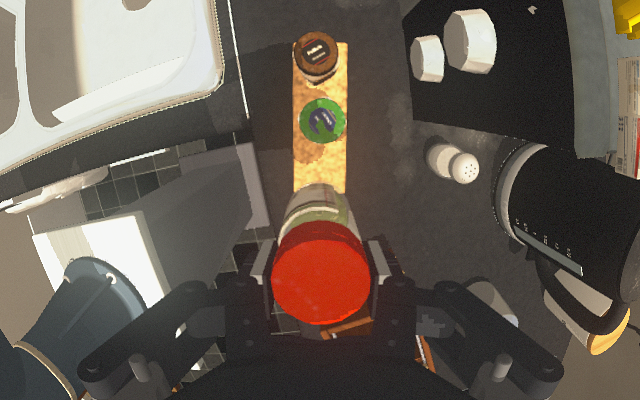

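The jar is held upright and lifted clear, the cover is fully open, and the green and brown jars are undisturbed. Before going in, I'll check that the finger linkage clears the caddy rim.

Run:
```python
from h import *
m=manip.camera_model("wrist");K=m["camera_matrix"];M=m["mount"];c=(K,M[:3,:3],M[:3,3],True)
# plane x_tool = xp ; report y,z(tool)
for p in ((262,250),(258,300),(240,290),(205,285),(193,290),(85,365),(140,372),(115,345)):
    o,d=ray(c,*p)
    print(p,[ (lambda q:(xp,*(q[1:]*1000).round(0)))(o+d*(xp/1000-o[0])/d[0]) for xp in (11,14,0,-11)])
```

```text
(262, 250) [(11, np.float64(-27.0), np.float64(-19.0)), (14, np.float64(-26.0), np.float64(-25.0)), (0, np.float64(-32.0), np.float64(3.0)), (-11, np.float64(-37.0), np.float64(26.0))]
(258, 300) [(11, np.float64(-22.0), np.float64(-58.0)), (14, np.float64(-21.0), np.float64(-63.0)), (0, np.float64(-26.0), np.float64(-43.0)), (-11, np.float64(-29.0), np.float64(-27.0))]
(240, 290) [(11, np.float64(-29.0), np.float64(-53.0)), (14, np.float64(-28.0), np.float64(-57.0)), (0, np.float64(-35.0), np.float64(-36.0)), (-11, np.float64(-40.0), np.float64(-20.0))]
(205, 285) [(11, np.float64(-44.0), np.float64(-51.0)), (14, np.float64(-41.0), np.float64(-55.0)), (0, np.float64(-51.0), np.float64(-34.0)), (-11, np.float64(-59.0), np.float64(-17.0))]
(193, 290) [(11, np.float64(-47.0), np.float64(-55.0)), (14, np.float64(-45.0), np.float64(-59.0)), (0, np.float64(-55.0), np.float64(-39.0)), (-11, np.float64(-64.0), np.float64(-22.0))]
(85, 365) [(11, np.float64(-66.0), np.float64(-100.0)), (14, np.float64(-63.0), np.float64(-102.0)), (0, np.float64(-78.0), np.float64(-92.0)), (-11, np.float64(-89.0), np.float64(-84.0))]
(140, 372) [(11, np.float64(-48.0), np.float64(-97.0)), (14, np.float64(-45.0), np.float64(-99.0)), (0, np.float64(-56.0), np.float64(-88.0)), (-11, np.float64(-65.0), np.float64(-80.0))]
(115, 345) [(11, np.float64(-61.0), np.float64(-89.0)), (14, np.float64(-58.0), np.float64(-92.0)), (0, np.float64(-72.0), np.float64(-79.0)), (-11, np.float64(-83.0), np.float64(-69.0))]
```

Run:
```python
import cv2
im=cv2.imread("pics/w5.png");cv2.imwrite("pics/w5c.png",cv2.resize(im[220:400,60:330],None,fx=2.9,fy=2.9,interpolation=cv2.INTER_CUBIC))
```

```text
(no output)
```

View pics/w5c.png

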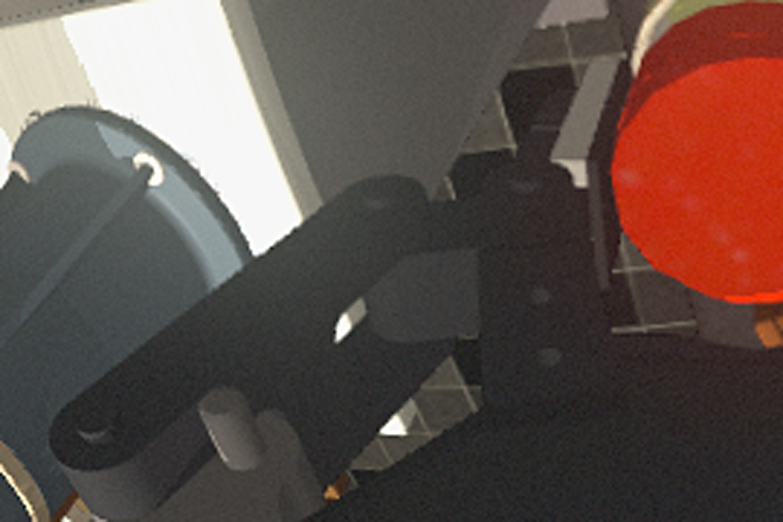

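The knuckle bottoms sit about 50 mm behind the TCP at ±47 mm. That is tight across the bay's 92 mm, so I'll turn the jaws along the caddy's y, where there is about 104 mm. I'll translate first, then twist.

Request:
step_arm --deltas '[{"gripper":40,"tx":-0.06,"ty":0.02,"tz":0,"twist":0},{"gripper":40,"tx":-0.18,"ty":0.07,"tz":0,"twist":0},{"gripper":40,"tx":-0.34,"ty":0.13,"tz":0,"twist":0},{"gripper":40,"tx":-0.5,"ty":0.19,"tz":0,"twist":0},{"gripper":40,"tx":-0.66,"ty":0.25,"tz":0,"twist":0.1},{"gripper":40,"tx":-0.8,"ty":0.3,"tz":0,"twist":0.3},{"gripper":40,"tx":-0.89,"ty":0.34,"tz":0,"twist":0.5},{"gripper":40,"tx":-0.94,"ty":0.355,"tz":0,"twist":0.7},{"gripper":40,"tx":-0.94,"ty":0.355,"tz":0,"twist":0.9},{"gripper":40,"tx":-0.94,"ty":0.355,"tz":0,"twist":1},{"gripper":40,"tx":-0.94,"ty":0.355,"tz":0,"twist":1}]'

```text
clock: 10.95
eef_pos: [0.4759, -0.0197, 0.2415]
tcp_rot: [-3.14, 0.001, 0.618]
wrist_force: [-0.2, 0.5, -1.8]
opening: 0.0426
```

Request:
step_arm --deltas '[{"gripper":40,"tx":0,"ty":0,"tz":0,"twist":0.15},{"gripper":40,"tx":0,"ty":0,"tz":0,"twist":0.35},{"gripper":40,"tx":0,"ty":0,"tz":0,"twist":0.53},{"gripper":40,"tx":0,"ty":0,"tz":0,"twist":0.53},{"gripper":40,"tx":0,"ty":0,"tz":0,"twist":0.53}]'

```text
clock: 11.58
eef_pos: [0.4763, -0.0192, 0.2421]
tcp_rot: [-3.141, 0.0, 0.204]
wrist_force: [-0.6, -0.8, -1.6]
opening: 0.0423
```

Run:
```python
from h import *
o=manip.get_obs();print(o["eef_pos"],o["tcp_rot"],o["opening"],o["wrist_force"],o["clock"])
cv2.imwrite("pics/w6.png",manip.capture("wrist"))
im=manip.capture("side");crop(im,270,120,450,270,4,"s6.png")
q=np.load("caddy.npy");c,s=np.cos(q[2]),np.sin(q[2])
lb=np.array([q[0]-s*.0525,q[1]+c*.0525])
R=Ro.from_euler('xyz',o["tcp_rot"]).as_matrix();print(R.T@(np.r_[lb,.0834]-o["eef_pos"])/.2)
```

```text
[ 0.47630423 -0.01924318  0.24207196] [-3.14142249e+00  4.86578035e-04  2.04028511e-01] 0.04233844380591597 [-0.57661387 -0.75267712 -1.60692222] 11.575
[ 0.00625125 -0.0017926   0.79335716]
```

View pics/s6.png

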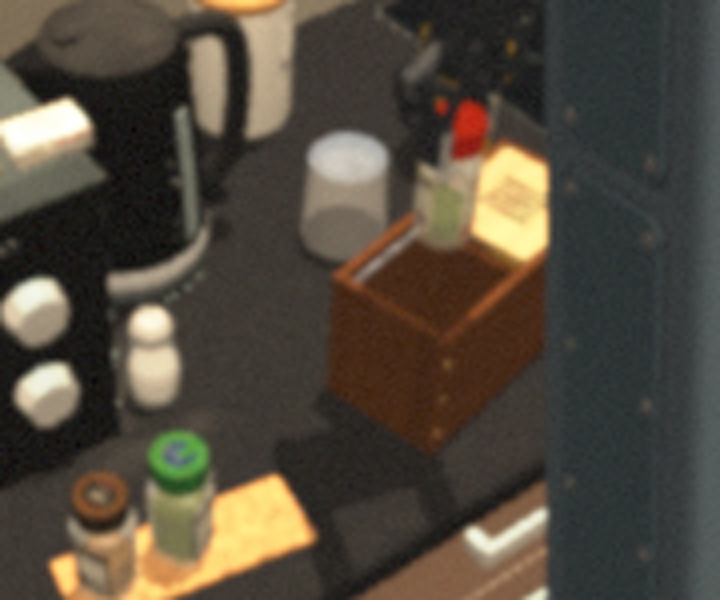

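View pics/w6.png

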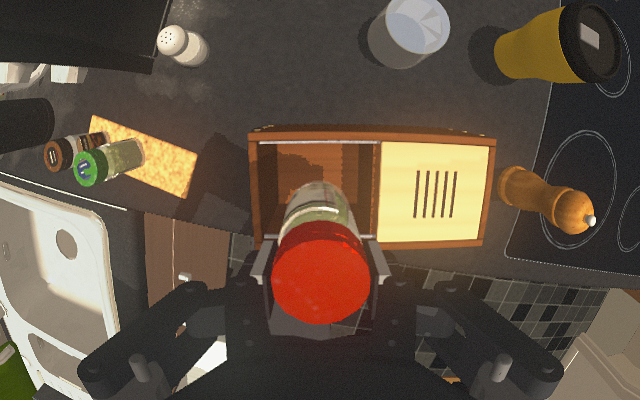

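The jar hangs above the left bay with the jaws parallel to the caddy's length and the cover clear. I'll lower it to about 5 mm above the floor.

Request:
step_arm --deltas '[{"gripper":40,"tx":0.005,"ty":0,"tz":0.05,"twist":0},{"gripper":40,"tx":0.005,"ty":0,"tz":0.15,"twist":0},{"gripper":40,"tx":0.005,"ty":0,"tz":0.27,"twist":0},{"gripper":40,"tx":0.005,"ty":0,"tz":0.38,"twist":0},{"gripper":40,"tx":0.005,"ty":0,"tz":0.48,"twist":0},{"gripper":40,"tx":0.005,"ty":0,"tz":0.58,"twist":0},{"gripper":40,"tx":0.005,"ty":0,"tz":0.66,"twist":0},{"gripper":40,"tx":0.005,"ty":0,"tz":0.72,"twist":0},{"gripper":40,"tx":0.005,"ty":0,"tz":0.76,"twist":0},{"gripper":40,"tx":0.005,"ty":0,"tz":0.77,"twist":0},{"gripper":40,"tx":0.005,"ty":0,"tz":0.77,"twist":0}]'

```text
clock: 13.05
eef_pos: [0.4776, -0.019, 0.0885]
tcp_rot: [3.141, -0.0, 0.202]
wrist_force: [0.3, 0.1, -1.0]
opening: 0.0425
```

Request:
step_arm --deltas '[{"gripper":40,"tx":0,"ty":0,"tz":0.008,"twist":0},{"gripper":40,"tx":0,"ty":0,"tz":0.016,"twist":0},{"gripper":40,"tx":0,"ty":0,"tz":0.022,"twist":0},{"gripper":40,"tx":0,"ty":0,"tz":0.022,"twist":0}]'

```text
clock: 13.55
eef_pos: [0.4774, -0.0189, 0.0839]
tcp_rot: [-3.142, 0.0, 0.202]
wrist_force: [0.1, -0.0, -0.9]
opening: 0.0424
```

Request:
step_arm --deltas '[{"gripper":40,"tx":0,"ty":0,"tz":0.004,"twist":0},{"gripper":40,"tx":0,"ty":0,"tz":0.008,"twist":0},{"gripper":40,"tx":0,"ty":0,"tz":0.008,"twist":0}]'

```text
clock: 13.92
eef_pos: [0.4778, -0.0188, 0.0834]
tcp_rot: [3.141, -0.001, 0.201]
wrist_force: [-1.1, 1.0, 9.7]
opening: 0.0427
```

Contact. I'll relieve the press and open just enough to release.

Request:
step_arm --deltas '[{"gripper":40,"tx":0,"ty":0,"tz":-0.004,"twist":0},{"gripper":53,"tx":0,"ty":0,"tz":-0.004,"twist":0},{"gripper":57,"tx":0,"ty":0,"tz":-0.004,"twist":0},{"gripper":57,"tx":0,"ty":0,"tz":-0.004,"twist":0},{"gripper":57,"tx":0,"ty":0,"tz":-0.004,"twist":0}]'

```text
clock: 14.55
eef_pos: [0.4774, -0.0189, 0.083]
tcp_rot: [-3.142, 0.0, 0.201]
wrist_force: [-0.9, -0.0, -1.0]
opening: 0.0484
```

Run:
```python
from h import *
cv2.imwrite("pics/w7.png",manip.capture("wrist"))
```

```text
(no output)
```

View pics/w7.png

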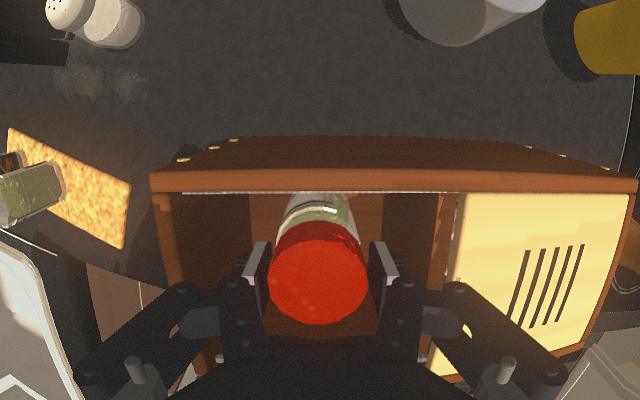

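The jar stands free with gaps on both sides of the cap. I'll retreat straight up.

Request:
step_arm --deltas '[{"gripper":57,"tx":0,"ty":0,"tz":-0.03,"twist":0},{"gripper":57,"tx":0,"ty":0,"tz":-0.1,"twist":0},{"gripper":57,"tx":0,"ty":0,"tz":-0.2,"twist":0},{"gripper":57,"tx":0,"ty":0,"tz":-0.32,"twist":0},{"gripper":57,"tx":0,"ty":0,"tz":-0.5,"twist":0},{"gripper":20,"tx":0,"ty":0,"tz":-0.7,"twist":0},{"gripper":0,"tx":0,"ty":0,"tz":-0.8,"twist":0},{"gripper":0,"tx":0,"ty":0,"tz":-0.8,"twist":0}]'

```text
clock: 15.6
eef_pos: [0.4785, -0.0191, 0.2455]
tcp_rot: [3.139, -0.005, 0.202]
wrist_force: [-0.3, -0.8, -0.3]
opening: 0.0002
```

Run:
```python
from h import *
o=manip.get_obs();print(o["eef_pos"],o["tcp_rot"],o["opening"])
cv2.imwrite("pics/w8.png",manip.capture("wrist"))
q=np.load("caddy.npy");c,s=np.cos(q[2]),np.sin(q[2])
p=np.array([q[0]+s*.052,q[1]-c*.052]);print("cover ctr",p)
cw=cam("wrist",o)
R=Ro.from_euler('xyz',o["tcp_rot"]).as_matrix();print(R.T@(np.r_[p,.14]-o["eef_pos"])/.2, proj(cw,np.r_[p,.13]))
```

```text
[ 0.47847556 -0.01914431  0.24550366] [ 3.1390621  -0.00494603  0.20164478] 0.00023011223277275055
cover ctr [ 0.49841525 -0.12098789]
[-0.00691737  0.51753157  0.52880185] [[433.35032892 194.95729667]]
```

View pics/w8.png

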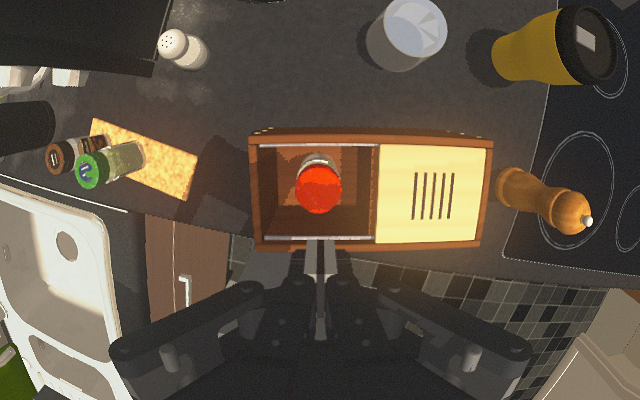

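The red jar stands upright in the left bay at (318,188), and the cover lines at (433,195) match the prediction. I'll move over the cover and press.

Request:
step_arm --deltas '[{"gripper":0,"tx":0,"ty":0.2,"tz":0,"twist":0},{"gripper":0,"tx":0,"ty":0.45,"tz":0,"twist":0},{"gripper":0,"tx":0,"ty":0.51,"tz":0.15,"twist":0},{"gripper":0,"tx":0,"ty":0.51,"tz":0.35,"twist":0},{"gripper":0,"tx":0,"ty":0.51,"tz":0.48,"twist":0},{"gripper":0,"tx":0,"ty":0.51,"tz":0.52,"twist":0},{"gripper":0,"tx":0,"ty":0.51,"tz":0.52,"twist":0}]'

```text
clock: 16.52
eef_pos: [0.4974, -0.1186, 0.1385]
tcp_rot: [-3.14, 0.002, 0.202]
wrist_force: [-0.0, -0.5, -0.3]
opening: 0.0003
```

Request:
step_arm --deltas '[{"gripper":0,"tx":0,"ty":0,"tz":0.025,"twist":0},{"gripper":0,"tx":0,"ty":0,"tz":0.045,"twist":0},{"gripper":0,"tx":0,"ty":0,"tz":0.06,"twist":0},{"gripper":0,"tx":0,"ty":0,"tz":0.06,"twist":0}]'

```text
clock: 17.02
eef_pos: [0.4983, -0.119, 0.1281]
tcp_rot: [3.141, -0.001, 0.202]
wrist_force: [-0.8, 1.3, 8.0]
opening: -0.0002
```

Request:
step_arm --deltas '[{"gripper":0,"tx":0,"ty":0,"tz":0.003,"twist":0},{"gripper":0,"tx":0,"ty":-0.03,"tz":0.003,"twist":0},{"gripper":0,"tx":0,"ty":-0.08,"tz":0.003,"twist":0},{"gripper":0,"tx":0,"ty":-0.14,"tz":0.003,"twist":0},{"gripper":0,"tx":0,"ty":-0.2,"tz":0.003,"twist":0},{"gripper":0,"tx":0,"ty":-0.26,"tz":0.003,"twist":0},{"gripper":0,"tx":0,"ty":-0.32,"tz":0.003,"twist":0},{"gripper":0,"tx":0,"ty":-0.38,"tz":0.003,"twist":0},{"gripper":0,"tx":0,"ty":-0.44,"tz":0.003,"twist":0},{"gripper":0,"tx":0,"ty":-0.48,"tz":0.003,"twist":0},{"gripper":0,"tx":0,"ty":-0.51,"tz":0.003,"twist":0},{"gripper":0,"tx":0,"ty":-0.51,"tz":0.003,"twist":0}]'

```text
clock: 18.52
eef_pos: [0.4775, -0.0188, 0.1277]
tcp_rot: [3.141, -0.001, 0.202]
wrist_force: [-1.8, 0.2, 8.8]
opening: 0.0001
```

Request:
step_arm --deltas '[{"gripper":0,"tx":0,"ty":-0.01,"tz":0,"twist":0},{"gripper":0,"tx":0,"ty":-0.02,"tz":0,"twist":0},{"gripper":0,"tx":0,"ty":-0.03,"tz":0,"twist":0},{"gripper":0,"tx":0,"ty":-0.03,"tz":0,"twist":0}]'

```text
clock: 19.02
eef_pos: [0.4778, -0.0147, 0.1279]
tcp_rot: [3.137, -0.003, 0.203]
wrist_force: [-0.8, -5.0, 7.9]
opening: -0.0001
```

The force rose to 5 N, which suggests the end stop. I'll lift off and look.

Request:
step_arm --deltas '[{"gripper":0,"tx":0,"ty":-0.02,"tz":-0.05,"twist":0},{"gripper":0,"tx":0,"ty":-0.02,"tz":-0.2,"twist":0},{"gripper":0,"tx":0,"ty":-0.02,"tz":-0.5,"twist":0},{"gripper":0,"tx":0,"ty":-0.02,"tz":-0.7,"twist":0},{"gripper":0,"tx":0,"ty":-0.02,"tz":-0.7,"twist":0}]'

```text
clock: 19.65
eef_pos: [0.4773, -0.0091, 0.2701]
tcp_rot: [3.138, -0.008, 0.202]
wrist_force: [0.0, 0.2, 0.6]
opening: -0.0002
```

Run:
```python
from h import *
o=manip.get_obs();np.save("o9.npy",o,allow_pickle=True)
im=manip.capture("wrist");cv2.imwrite("pics/w9.png",im);crop(im,230,120,430,260,4,"w9c.png")
im=manip.capture("side");crop(im,270,120,450,270,4,"s9.png")
```

```text
(no output)
```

View pics/w9.png

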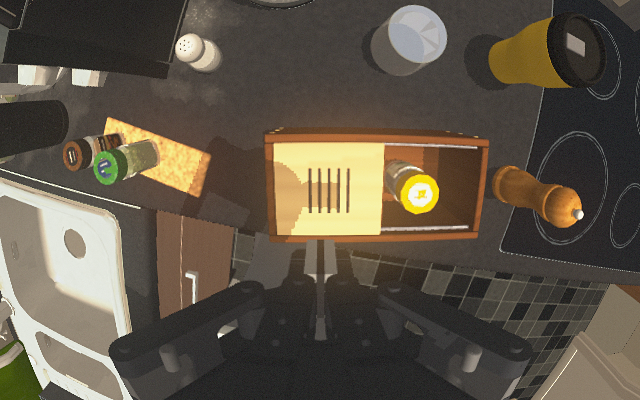

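View pics/w9c.png

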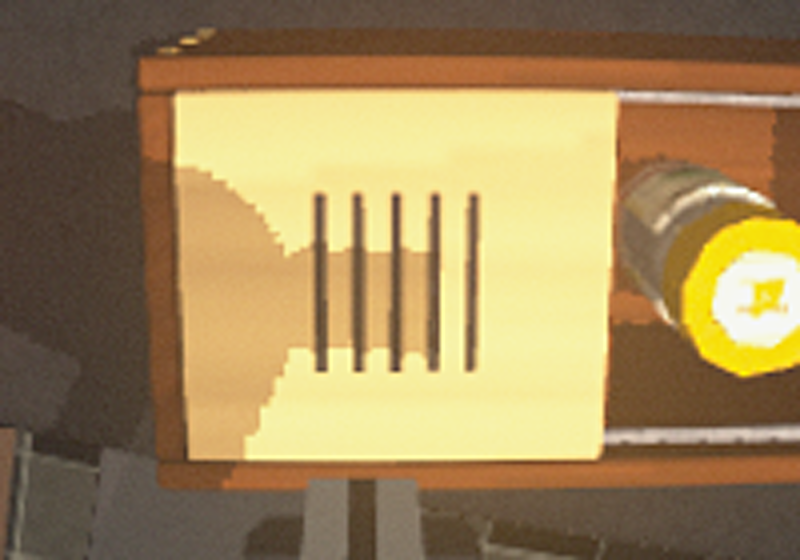

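View pics/s9.png

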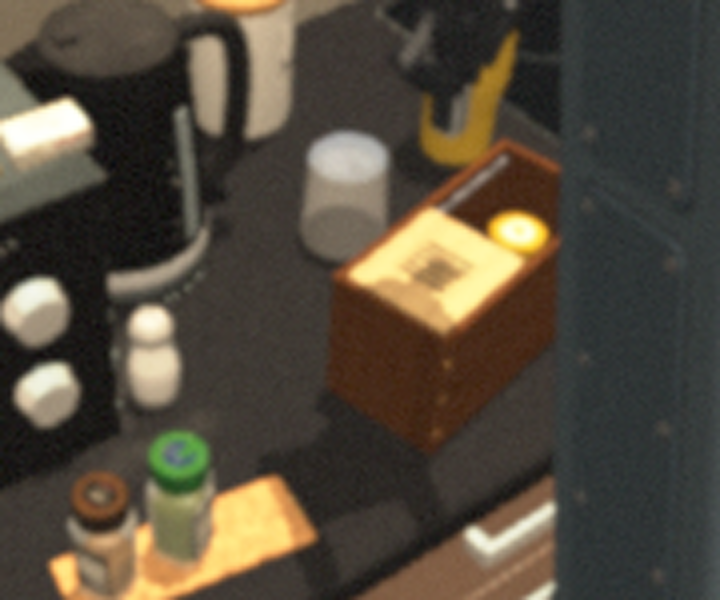

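The cover's left edge (crop column 175) is flush against the end wall with no gap. The visible wall strip is about 8 mm, which matches its thickness. The yellow, green and brown jars are all standing, and the gripper is clear. I'm handing in.

Run:
```python
from station import manip
print(manip.get_obs()["clock"],manip.job_done())
```

```text
the job is handed in; nothing more can be done
19.75 None
```

The job is done and handed in at 19.75 s of the 61 s allowed; no verdict was reported.

I pressed the cover at about 10 N and slid it right to its stop. Then I gripped the red jar on the board by its cap, with the jaws across the row. I set it down in the left bay with a light contact of about 10 N. Last, I pressed the cover again at about 9 N and slid it back to the left stop.

**Last checks:**
- **Cover:** the final pictures show it flush against the left end wall. The sideways force also rose to 5 N at the stop.
- **Red jar:** I saw it standing upright and free in the bay before closing the cover; it cannot be seen now.
- **Other things:** the green, brown and yellow jars, shaker, mill, glass and cup appear in the final wrist picture, standing. I did not check their positions against the start by measurement, nor look at the flask again.
- **Robot:** the gripper was at z = 0.27 m, touching nothing.

No check failed. The side camera put the caddy about 3 mm off from the other two cameras, and I used the combined fit.

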